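# Put the chess corner in order and reset the clock

### The arm

A 6-joint arm with a two-finger parallel gripper is mounted at the origin on the work surface. World frame = base frame: x ahead of the robot, y to its left, z up, the work surface at z = 0. Lengths are in m, angles in rad, forces in N, time in s.
With the tool pointing down it reaches from about 0.275 to 0.825 m from the base axis. Payload 4.9 kg.
Tool frame: the origin (TCP) lies between the finger pads, 19 mm behind the fingertips; this is the grasp point; z points along the fingers, x is the direction in which the jaws open and shut, and the axes are right-handed (so a half turn about z gives the same grasp; the last joint's range is limited). The gripper opens to 85 mm and grips with 20 to 120 N. Pads are 22 mm wide; open, the fingers measure 114 mm over their backs; the gripper's body (76 mm by 85 mm) begins 54 mm behind the grasp point. The pads swing forward as they close: fully open they stand 13 mm farther back than shut.
Start: joints at [-1.429, 0.326, -0.193, 1.052, 0, 1.437], TCP at [0.15, -0.529, 0.25] pointing down, gripper open.
Joint ranges: [-2.65, 2.65], [-0.97, 1.79], [-1.3, 1.35], [-1.93, 2.1], [-1.47, 1.37], [-3.14, 3.14]. Speed limits (rad/s): [2.57, 2.57, 3.14, 3.14, 3.14, 3.14].

### API

Orientations are given as a rotation vector (axis times angle).
In Python, from cell import * gives the robot as it stands. Calls block until the motion is done:
- movep(position, orientation): joint-space move of the TCP to a pose.
- move_l(position, velocity=0.15, rot=None, until_force=None): straight line of the TCP; rot=None keeps the orientation; velocity is the mean speed in m/s. With until_force (N) it stops when the force on the tool has changed by that much, and returns True; else False.
- set_joints(angles): joint-space move.
- let_go() and grab(newtons=None): open the fingers fully, or close them until they stop; newtons is the grip in N (None keeps the last).
- sleep(seconds).
- ik(position, orientation): joint angles nearest the present ones, or None.
- get_state(): the state.
- grab_frame(name): name is "scene" or "top" or "wrist"; returns a dict with "img" (420x560x3 uint8, red, green, blue), "fx", "fy", "cx", "cy" (pixels), "cam_to_world" (4x4, takes a point from camera to world coordinates); the wrist camera has in their place "T_tool_cam" (4x4, takes a point from camera to tool coordinates, whose origin is the TCP and whose axes are the tool frame's). Camera axes: x right, y down, z forward; pixel columns grow to the right and rows downward; lengths in m; the calibration is good to about 2 mm. A picture is of the moment at which its call begins: read the wrist's pose just before it. There is no depth.
A pose or a line that the arm cannot do raises MotionError and nothing moves.
- sign_off(): hands the job in, once; it reports no verdict.
Trained networks look in the newest picture that a camera, given by its name, has taken for a name from the list of things; names that differ only in an ending like _2 or _b are one class to them, and where a whole thing is asked for, a point or a joint stands for the part that bears it (a point fixed in the world has none). Each returns a list of dicts, best first, with "score" (0 to 1); they miss things now and then, are a little off and sometimes report something else, mostly with a low value. They report only what shows in the picture. A call takes as long as a camera call.
- spot_in(camera, name): "centre" ([column, row] in pixels, amid what is visible of it).
- silhouettes(camera, name): "mask" (420x560 bool, what is visible of it) and "centre" ([column, row] in pixels, amid what is visible of it).
- tip_of(camera, name): "centre" ([column, row] in pixels: a listed point, or the origin of a listed thing).
The state is a dict: "clock": time; "q": joint angles; "joint_velocities": joint speeds; "tau": joint torques, N m; "position": TCP position; "eef_rot": TCP orientation; "contact_force": force on the tool from outside, world axes, zero at the start; "wrist_torque": the same for the moment, N m; "finger_gap": opening from 0.0 (shut) to 1.0 (fully open).
Only numpy, scipy, OpenCV 4.12 (cv2) and the standard library are available. Lean on these libraries where they do the work, as an engineer would, in place of code of your own. Each camera call takes 0.05 s, during which the arm holds its last target.

### The job

Tidy up after the game: stand the large chess pieces that are out on the glass upright in the rack, one at a time in dot order - king in the one-dot pocket, queen in two, bishop in three, knight in four, rook in five - leaving a missing piece's pocket empty. Then turn the chess clock's dial until its red pointer stands at the white zero mark and let go; after that press the recessed red reset button fully down with the tip of the stylus, hold it for a full second, and put the stylus back upright in its stand with the collar resting on top. Never touch the button with the fingers, and leave the tin, the coaster and the clipboard where they are.

Things in the scene. Friction and masses are not known exactly. Their poses are not given: they have to be found in the camera images.
- king: Standing on the glass at the start; it may be absent. Round weighted foot 44 mm across, 16 mm high; origin at the centre of the underside, z up. Above 40 mm it is a round column 24 mm across, best gripped from above with the TCP about 70 mm above the origin. Maple, 107 mm tall with a small upright cross on top; the column ends at 86 mm.
- queen: Standing on the glass at the start; it may be absent. Round weighted foot 44 mm across, 16 mm high; origin at the centre of the underside, z up. Above 40 mm it is a round column 24 mm across, best gripped from above with the TCP about 68 mm above the origin. Black plastic, 95 mm tall with a coronet of beads and a ball on top; the column ends at 84 mm.
- bishop: Standing on the glass at the start; it may be absent. Round weighted foot 44 mm across, 16 mm high; origin at the centre of the underside, z up. Above 40 mm it is a round column 24 mm across, best gripped from above with the TCP about 62 mm above the origin. Dark red-brown wood, 92 mm tall with a pointed mitre on top; the column ends at 78 mm.
- knight: Standing on the glass at the start; it may be absent. Round weighted foot 44 mm across, 16 mm high; origin at the centre of the underside, z up. Maple, 87 mm tall with two ears. The horse's head is a block 34 mm (x) by 24 mm (y) from 34 to 80 mm above the origin, its muzzle reaching 28 mm out along +x at 52 to 68 mm; grip it across y from above, TCP about 62 mm above the origin.
- rook: Standing on the glass at the start; it may be absent. Round weighted foot 44 mm across, 16 mm high; origin at the centre of the underside, z up. Above 40 mm it is a round column 24 mm across, best gripped from above with the TCP about 57 mm above the origin. White plastic, 76 mm tall with a flat top and four battlements.
- rack: Fixed wooden rack, 316 mm long (y), 28 mm high; origin at the centre of the underside of the pocket row. Five square open pockets 56 mm wide in a row along y at 62 mm pitch (walls 6 mm, floor 6 mm, 22 mm deep); a 24 mm wide solid ledge on the -x side bears 1, 2, 3, 4, 5 white (from the +y end to the -y end) dots beside the pockets. A piece's turn about z in its pocket does not matter.
- pocket1 (a point): Centre of the floor of the one-dot pocket (for the king).
- pocket2 (a point): Centre of the floor of the two-dot pocket (for the queen).
- pocket3 (a point): Centre of the floor of the three-dot pocket (for the bishop).
- pocket4 (a point): Centre of the floor of the four-dot pocket (for the knight).
- pocket5 (a point): Centre of the floor of the five-dot pocket (for the rook).
- clock: Fixed grey digital chess clock, 110 mm (x) by 200 mm (y) by 40 mm high, flat top; origin at the centre of the underside. Dial on its -y half, two small displays in the middle, framed reset button on its +y half.
- dial (a joint): Angle of the dial, rad, positive counter-clockwise seen from above; 0 = red pointer at the white zero mark, along the clock's +x; stops at -0.6 and 2.9. It stays where it is left.
- dial_axis (a point): On the dial's axis at mid-height of its grip, 62 mm above the table; fixed to the clock. The dial is a black disc 60 mm across whose top is 48 mm above the table, with a bar grip 50 mm long, 14 mm wide, rising from 48 to 74 mm above the table. The bar lies along the pointer; the red end is the pointer.
- reset: The red round spring button, 13.6 mm across; origin at the centre of its top. At rest its top lies 6 mm below the clock's top face (34 mm above the table) in a square well 16 mm wide; it goes down 5 mm more to its stop. About 1.4 N to start it, 5 N at the bottom.
- button_mouth (a point): Centre of the mouth of the button's well, in the clock's top face, z up.
- stylus: Loose stylus 125 mm long, 80 g, standing tip down in its stand; origin at the tip's end, z up along the handle. Steel tip 6 mm across to z = 25 mm, steel shank 14 mm across from 25 to 50 mm, blue round collar 36 mm across from 50 to 56 mm, blue square handle 18 x 18 mm (faces along its x and y) from 56 to 125 mm. Grip across the handle from above, TCP about 95 mm above the origin.
- stand: Fixed white ceramic stand, 64 x 64 x 58 mm, with a vertical square bore 22 mm wide right through it; origin at the centre of its underside.
- stand_top (a point): Centre of the mouth of the stand's bore, 58 mm above the table; the stylus's collar rests on it, so that the stylus's tip is 50 mm below this point.
- tin: Bystander: round steel tin with a twist cap, 75 mm across, 60 mm high; origin at the centre of its underside.
- coaster: Bystander: blue ceramic coaster, 96 mm across, 9 mm thick.
- clipboard: Bystander: empty grey clipboard 150 x 220 x 5 mm with a steel spring clip 17 mm high at its +y end.

How it is judged:
By the outcome, as a careful person would: the job done as asked, in the order asked, and still so for the second after the job is handed in, with the robot touching nothing.
Of king, queen, bishop, knight, rook only 3 to 5 are there at a start; the rules pass over those that are not, and their reading is None.
At some moment in a run one of king, queen, bishop, knight, rook may be knocked a few centimetres aside while the robot is not near it.
It also fails if it takes over 210 s, if anything falls off the work surface, if the arm or the gripper's body presses on something with over 40 N, if the wrist force passes 120 N, or if a joint passes its speed limit or range.

## Working session

There is one attempt and no reset: what is moved stays moved. The work goes in short steps, each a Python script; the robot and the scene stay as the last script left them, time stands still between calls to the robot, and variables do not carry over. Pictures are saved under pics/ and viewed, and the job is handed in when it is done.

```bash
ls; mkdir -p pics; python3 - <<'E'
from cell import *
import cv2
s=get_state();print(s['clock'],s['position'],s['eef_rot'],s['finger_gap'])
for n in ['scene','top','wrist']:
    f=grab_frame(n);cv2.imwrite(f'pics/{n}0.png',f['img'][:,:,::-1])
    print(n,f['fx'],f['cx'],f.get('cam_to_world',f.get('T_tool_cam')))
    if n!='wrist':
        for o in ['king','queen','bishop','knight','rook','rack','clock','dial','dial_axis','reset','button_mouth','stylus','stand','stand_top','tin','coaster','clipboard','pocket1','pocket5']:
            print(o,[(round(d['score'],2),[round(float(x),1) for x in d['centre']]) for d in tip_of(n,o)[:2]])
print(get_state()['clock'])
E
```

```text
pics
0.0 [ 0.14970027 -0.52866189  0.24919557] [-2.50475494e+00  1.89424055e+00  1.95152369e-03] 1.0025409010504571
scene 434.93339576291885 284.353130797884 [[-0.63797093  0.58446273 -0.50139446  1.15855201]
 [ 0.76991812  0.49663722 -0.40072129  0.36500033]
 [ 0.0148045  -0.64168122 -0.76682856  0.89884872]
 [ 0.          0.          0.          1.        ]]
king []
queen [(0.51, [306.4, 184.6])]
bishop [(0.68, [256.9, 155.4])]
knight [(0.83, [357.8, 219.7]), (0.71, [242.5, 200.6])]
rook [(0.56, [320.9, 201.5])]
rack [(0.87, [276.1, 222.4]), (0.33, [322.9, 201.2])]
clock [(0.95, [423.8, 281.5]), (0.55, [257.6, 153.2])]Traceback (most recent call last):
  File "<stdin>", line 9, in <module>
ValueError: it knows: bishop, button_mouth, clipboard, clock, coaster, dial_axis, king, knight, pocket, queen, rack, reset, rook, stand, stand_top, stylus, tin
```

```bash
python3 - <<'E'
from cell import *
import cv2
for n in ['scene','top','wrist']:
    f=grab_frame(n);cv2.imwrite(f'pics/{n}1.png',f['img'][:,:,::-1])
    print(n,f['fx'],f['fy'],f['cx'],f['cy'],f.get('cam_to_world',f.get('T_tool_cam')))
    if n!='wrist':
        for o in 'bishop, button_mouth, clipboard, clock, coaster, dial_axis, king, knight, pocket, queen, rack, reset, rook, stand, stand_top, stylus, tin'.split(', '):
            print(o,[(round(d['score'],2),[round(float(x),1) for x in d['centre']]) for d in tip_of(n,o)[:(6 if o=='pocket' else 2)]])
print(get_state()['clock'])
E
```

```text
scene 434.93339576291885 434.93339576291885 284.353130797884 214.4354856322474 [[-0.63797093  0.58446273 -0.50139446  1.15855201]
 [ 0.76991812  0.49663722 -0.40072129  0.36500033]
 [ 0.0148045  -0.64168122 -0.76682856  0.89884872]
 [ 0.          0.          0.          1.        ]]
bishop [(0.83, [254.5, 155.8])]
button_mouth [(0.28, [363.8, 337.3])]
clipboard [(0.64, [234.1, 281.4])]
clock [(0.71, [423.8, 282.4]), (0.56, [261.4, 208.8])]
coaster [(0.87, [229.1, 136.6])]
dial_axis [(0.71, [411.0, 257.5]), (0.3, [423.3, 282.8])]
king []
knight [(0.6, [356.9, 217.9])]
pocket [(0.89, [290.9, 234.4]), (0.8, [243.2, 201.6]), (0.67, [306.9, 251.5]), (0.62, [277.9, 226.1]), (0.57, [217.8, 151.8]), (0.55, [262.6, 209.2])]
queen [(0.86, [304.8, 183.7])]
rack [(0.94, [276.6, 223.8])]
reset []
rook [(0.73, [306.7, 184.9]), (0.55, [319.9, 202.6])]
stand [(0.93, [219.9, 170.3])]
stand_top [(0.87, [219.7, 149.0])]
stylus [(0.76, [219.3, 162.0])]
tin []
top 422.73975034782325 422.73975034782325 279.8347615531012 211.42939414490337 [[ 0.02710407 -0.98919813  0.14405705  0.42543854]
 [-0.99956995 -0
[... 549 characters left out ...]
.3]), (0.83, [337.0, 218.8]), (0.8, [256.4, 205.1]), (0.71, [386.7, 231.8]), (0.59, [317.4, 214.6])]
queen [(0.53, [305.2, 269.3])]
rack [(0.59, [297.3, 212.3])]
reset []
rook [(0.6, [280.9, 260.8])]
stand [(0.73, [256.0, 201.9]), (0.66, [386.8, 232.1])]
stand_top [(0.88, [389.6, 232.6])]
stylus [(0.7, [386.1, 233.5])]
tin [(0.58, [186.1, 169.7])]
wrist 333.098923983317 333.098923983317 276.1588164213114 217.60400273817785 [[ 9.99998674e-01  1.43752972e-03 -7.65502043e-04 -1.31065047e-03]
 [-1.10744115e-03  9.44820601e-01  3.27586333e-01 -8.35294032e-02]
 [ 1.19417719e-03 -3.27585051e-01  9.44820940e-01 -1.23450068e-01]
 [ 0.00000000e+00  0.00000000e+00  0.00000000e+00  1.00000000e+00]]
2.25
```

View pics/scene0.png

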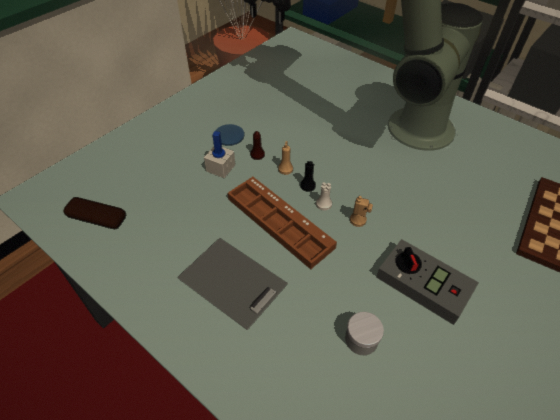

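```bash
ls pics
```

```text
scene0.png
scene1.png
top1.png
wrist1.png
```

The scene view shows all five pieces: bishop (257,145), king (286,158), queen (308,177), rook (325,196) and knight (360,210). The stand with the stylus is at (219,155) and the clock at (427,280).

```bash
python3 - <<'E'
import cv2
a=cv2.imread('pics/top1.png');cv2.imwrite('pics/top1z.png',cv2.resize(a[100:330,100:460],None,fx=2.2,fy=2.2,interpolation=cv2.INTER_CUBIC))
E
```

```text
(no output)
```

View pics/top1z.png

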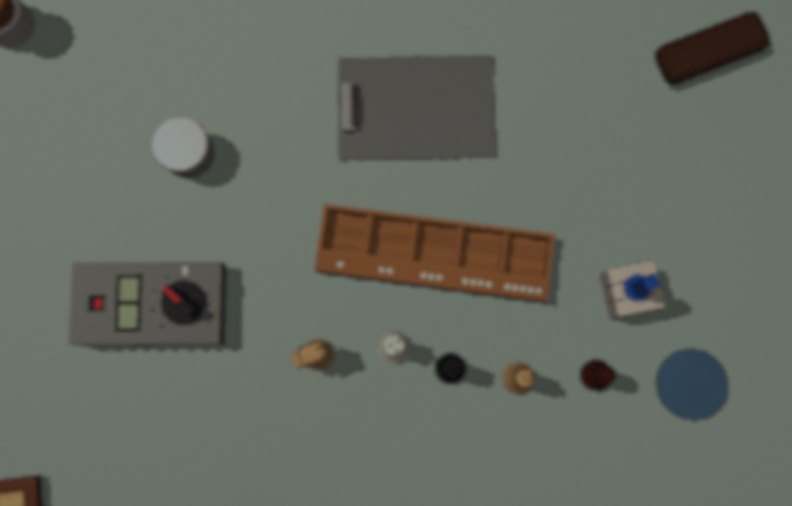

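The top view confirms five pieces. The dial pointer is off zero, pointing up-left from its axis, while the white mark is straight up (+x). Next I'll write the helpers and get rough positions, then refine them with the wrist camera.

```bash
cat > h.py <<'E'
from cell import *
import numpy as np, cv2
def rotv(th): return np.pi*np.array([np.cos(th/2),np.sin(th/2),0])
from scipy.spatial.transform import Rotation as R
def shot(n,save=None):
    s=get_state();f=grab_frame(n)
    if n=='wrist':
        T=np.eye(4);T[:3,:3]=R.from_rotvec(s['eef_rot']).as_matrix();T[:3,3]=s['position']
        M=T@f['T_tool_cam']
    else: M=f['cam_to_world']
    f['M']=M
    if save: cv2.imwrite(f'pics/{save}.png',f['img'][:,:,::-1])
    return f
def w(f,px,z):
    px=np.asarray(px,float)
    d=f['M'][:3,:3]@np.array([(px[0]-f['cx'])/f['fx'],(px[1]-f['cy'])/f['fy'],1])
    o=f['M'][:3,3];return o+d*(z-o[2])/d[2]
def pix(f,p):
    c=np.linalg.inv(f['M'])@np.r_[p,1];return np.array([f['fx']*c[0]/c[2]+f['cx'],f['fy']*c[1]/c[2]+f['cy']])
def find(f,cam,name,z,k=1,fn=tip_of):
    return [(round(d['score'],2),np.round(d['centre'],1).tolist(),np.round(w(f,d['centre'],z),4).tolist()[:2]) for d in fn(cam,name)[:k]]
E
python3 - <<'E'
from h import *
for n in ['top','scene']:
    f=shot(n)
    for o,z in dict(king=0,queen=0,bishop=0,knight=0,rook=0,rack=0,clock=0,dial_axis=.062,button_mouth=.04,stand_top=.058,stand=0,tin=0).items():
        print(n,o,find(f,n,o,z,2))
    print(find(f,n,'pocket',.006,7))
for th in [0,np.pi]: 
  q=ik([.42,0,.32],rotv(th));print(None if q is None else np.round(q,2))
E
```

```text
top king [(0.57, [334.5, 276.2], [0.4204, -0.2135])]
top queen [(0.64, [305.6, 266.6], [0.4464, -0.1271])]
top bishop [(0.61, [281.6, 256.9], [0.4733, -0.0547]), (0.6, [369.5, 267.6], [0.4486, -0.3174])]
top knight [(0.76, [242.3, 261.8], [0.4556, 0.0626])]
top rook [(0.58, [295.8, 213.5], [0.6058, -0.0944]), (0.42, [281.3, 256.7], [0.4739, -0.0538])]
top rack [(0.89, [296.7, 211.1], [0.6132, -0.097])]
top clock [(0.75, [165.6, 234.1], [0.5327, 0.2986]), (0.49, [333.3, 275.8], [0.4215, -0.2099])]
top dial_axis [(0.7, [390.3, 229.2], [0.5584, -0.3651]), (0.55, [181.4, 235.4], [0.5249, 0.235])]
top button_mouth [(0.71, [141.9, 238.9], [0.5134, 0.356]), (0.69, [246.0, 262.3], [0.4535, 0.0478])]
top stand_top [(0.76, [389.2, 231.0], [0.5536, -0.3629]), (0.68, [370.2, 267.5], [0.4479, -0.3079])]
top stand [(0.95, [385.1, 231.7], [0.5572, -0.3647]), (0.5, [142.4, 236.8], [0.5226, 0.3686])]
top tin [(0.59, [187.0, 170.7], [0.731, 0.2452])]
[(0.74, [280.2, 209.5], [0.616, -0.0467]), (0.74, [298.4, 212.3], [0.6088, -0.102]), (0.72, [321.8, 214.5], [0.6039, -0.1729]), (0.58, [337.1, 217.0], [0
[... 533 characters left out ...]
e dial_axis [(0.9, [408.3, 260.4], [0.5323, 0.2352]), (0.56, [364.2, 339.3], [0.7608, 0.2619])]
scene button_mouth []
scene stand_top [(0.89, [217.2, 148.5], [0.5434, -0.3795]), (0.36, [360.6, 338.8], [0.7627, 0.2552])]
scene stand [(0.66, [424.0, 281.0], [0.5141, 0.284]), (0.6, [220.2, 171.0], [0.5648, -0.354])]
scene tin [(0.58, [363.5, 337.3], [0.7284, 0.2506]), (0.58, [276.3, 222.2], [0.6054, -0.1039])]
[(0.86, [244.3, 199.8], [0.6057, -0.219]), (0.79, [310.2, 251.7], [0.6265, 0.0252]), (0.68, [291.8, 236.3], [0.6188, -0.0402]), (0.58, [278.3, 224.1], [0.6106, -0.0926]), (0.58, [262.9, 208.9], [0.5973, -0.1582])]
[-0.18  0.04 -0.37  1.16  0.    1.39]
[-0.18  0.04 -0.37  1.16  0.   -1.75]
```

```bash
python3 - <<'E'
from h import *
movep([.45,-.13,.30],rotv(np.pi/2))
f=shot('wrist','w2')
for o,z in dict(king=0,queen=0,bishop=0,knight=0,rook=0,rack=0,stand_top=.058,stylus=.008).items():
    print(o,find(f,'wrist',o,z,2))
print(find(f,'wrist','pocket',.006,7))
movep([.45,.27,.30],rotv(np.pi/2))
f=shot('wrist','w3')
for o,z in dict(clock=0,dial_axis=.062,button_mouth=.04,reset=.034,knight=0).items():
    print(o,find(f,'wrist',o,z,2))
print(get_state()['clock'])
E
```

```text
king [(0.77, [209.9, 159.2], [0.4322, -0.213]), (0.64, [105.6, 247.0], [0.5536, -0.3655])]
queen [(0.49, [301.9, 287.9], [0.6185, -0.0917])]
bishop [(0.61, [129.3, 166.2], [0.4411, -0.3165])]
knight [(0.67, [420.9, 179.5], [0.4584, 0.0583]), (0.31, [314.3, 385.6], [0.8001, -0.0669])]
rook [(0.75, [338.2, 188.0], [0.4697, -0.0481]), (0.17, [256.5, 281.4], [0.6077, -0.1574])]
rack []
stand_top [(0.59, [85.3, 265.5], [0.5523, -0.3621])]
stylus [(0.68, [105.9, 245.3], [0.5475, -0.3602])]
[(0.92, [299.0, 284.7], [0.6097, -0.0965]), (0.69, [387.8, 294.1], [0.6251, 0.0318]), (0.68, [213.4, 274.9], [0.5939, -0.2175]), (0.65, [258.2, 276.6], [0.5966, -0.1544]), (0.6, [341.4, 284.5], [0.6094, -0.0361])]
clock [(0.97, [290.9, 225.0], [0.5217, 0.2906])]
dial_axis [(0.88, [249.4, 243.5], [0.5219, 0.239])]
button_mouth [(0.74, [344.2, 234.3], [0.5192, 0.355]), (0.69, [113.5, 180.3], [0.4509, 0.0799])]
reset [(0.41, [338.4, 229.6], [0.5152, 0.3486])]
knight [(0.74, [34.9, 187.1], [0.4689, -0.0438]), (0.61, [111.3, 181.2], [0.4611, 0.057])]
7.7583
```

View pics/w2.png

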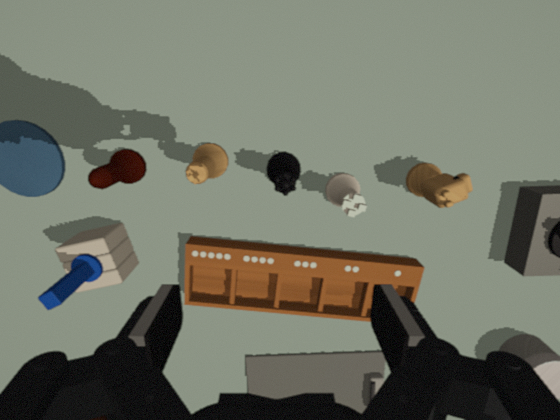

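View pics/w3.png

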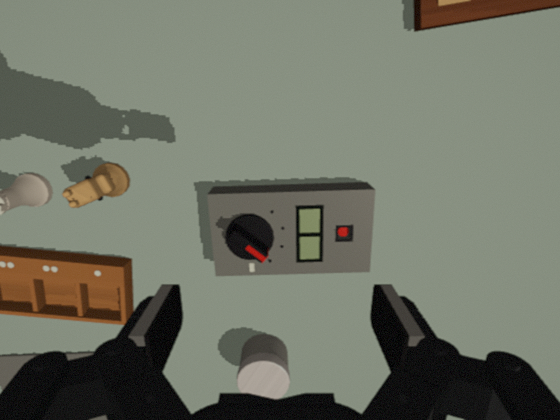

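The wrist views show the rack, with one dot at the right (+y) end, plus all the pieces and the clock. The red pointer is at (257,254) and the white mark at (251,267). To refine, I'll fit projected models to the silhouettes.

```bash
cat >> h.py <<'E'
from scipy.optimize import minimize
def box(x0,x1,y0,y1,z0,z1): return np.array([[x,y,z] for x in(x0,x1) for y in(y0,y1) for z in(z0,z1)])
def cyl(r,z0,z1):
    t=np.arange(0,2*np.pi,.2);return np.vstack([np.c_[r*np.cos(t),r*np.sin(t),0*t+z] for z in(z0,z1)])
PC=lambda top:[cyl(.022,0,.016),cyl(.012,.03,top)]
MODELS=dict(king=PC(.100),queen=PC(.092),bishop=PC(.088),rook=PC(.076),
 knight=[cyl(.022,0,.016),cyl(.012,.016,.034),box(-.017,.017,-.012,.012,.034,.080),box(0,.028,-.008,.008,.052,.068)],
 rack=[box(-.058,.034,-.158,.158,0,.028)],clock=[box(-.055,.055,-.1,.1,0,.04)],stand=[box(-.032,.032,-.032,.032,0,.058)])
def render(f,parts,p):
    m=np.zeros((420,560),np.uint8);c,s=np.cos(p[2]),np.sin(p[2])
    Rz=np.array([[c,-s,0],[s,c,0],[0,0,1]])
    Mi=np.linalg.inv(f['M'])
    for P in parts:
        Q=P@Rz.T+[p[0],p[1],0];C=Q@Mi[:3,:3].T+Mi[:3,3]
        u=np.c_[f['fx']*C[:,0]/C[:,2]+f['cx'],f['fy']*C[:,1]/C[:,2]+f['cy']]
        cv2.fillConvexPoly(m,cv2.convexHull(np.round(u*16).astype(np.int32)),1,shift=4)
    return m>0
def fingers(f):
    if 'T_tool_cam' not in f: return np.zeros((420,560),bool)
    g=np.zeros((420,560),np.uint8)
    g=(f['img'].max(2)<45).astype(np.uint8);n,l,st,_=cv2.connectedComponentsWithStats(g)
    o=np.zeros((420,560),np.uint8)
    for i in range(1,n):
        if st[i,1]+st[i,3]>=418 and st[i,4]>3000:o|=(l==i).astype(np.uint8)
    return cv2.dilate(o,np.ones((9,9)))>0
def fit(f,cam,name,p0,yaw=False,mask=None):
    if mask is None:
        best=None
        for d in silhouettes(cam,name):
            m=np.asarray(d['mask'])>0;r=render(f,MODELS[name],p0);i=(m&r).sum()/max(1,(m|r).sum())
            if best is None or i>best[0]: best=(i,m)
        if best is None: return None
        mask=best[1]
    ign=fingers(f); mm=cv2.GaussianBlur((mask&~ign).astype(np.float32),(3,3),0)
    def c(v):
        p=[v[0],v[1],v[2]*5 if yaw else p0[2]]
        r=cv2.GaussianBlur((render(f,MODELS[name],p)&~ign).astype(np.float32),(3,3),0)
        return 1-np.minimum(r,mm).sum()/np.maximum(r,mm).sum()
    v=np.array([p0[0],p0[1],p0[2]/5])
    for st in(.012,.004):
        S=np.vstack([v,v+[st,0,0],v+[0,st,0],v+[0,0,st*1.5]])
        o=minimize(c,v,method='Nelder-Mead',options=dict(initial_simplex=S,xatol=2e-4,fatol=1e-4));v=o.x
    return np.round([v[0],v[1],v[2]*5 if yaw else p0[2],1-o.fun],4)
E
python3 - <<'E'
from h import *
f=shot('wrist')
print('clock',fit(f,'wrist','clock',[.52,.29,0],True))
for y in(1.2,1.9,2.6):print('kn',fit(f,'wrist','knight',[.461,.057,y],True))
movep([.45,-.13,.30],rotv(np.pi/2))
f=shot('wrist')
print('rack',fit(f,'wrist','rack',[.61,-.095,.1],True))
print('stand',fit(f,'wrist','stand',[.555,-.364,.1],True))
for n,p in dict(king=[.432,-.213,0],queen=[.447,-.126,0],bishop=[.443,-.318,0],rook=[.47,-.05,0]).items():print(n,fit(f,'wrist',n,p))
for y in(1.2,1.9,2.6):print('kn',fit(f,'wrist','knight',[.461,.057,y],True))
f=shot('top')
print('rack',fit(f,'top','rack',[.61,-.095,.1],True))
print('clock',fit(f,'top','clock',[.52,.29,0],True))
for n,p in dict(king=[.432,-.213,0],queen=[.447,-.126,0],bishop=[.443,-.318,0],rook=[.47,-.05,0]).items():print(n,fit(f,'top',n,p))
E
```

```text
clock [0.519  0.2903 0.0232 0.973 ]
kn [0.4574 0.0605 1.9541 0.8819]
kn [0.4569 0.0619 1.9725 0.8802]
kn [0.4575 0.0603 2.0573 0.877 ]
rack [ 0.6111 -0.0944 -0.1089  0.9682]
stand [ 0.555 -0.364  0.1    0.   ]
king [ 0.4317 -0.2101  0.      0.8337]
queen [ 0.4429 -0.1201  0.      0.9145]
bishop [ 0.439  -0.3136  0.      0.859 ]
rook [ 0.4713 -0.0428  0.      0.8989]
kn [0.457  0.0591 1.9417 0.8956]
kn [0.4571 0.0582 1.9615 0.8931]
kn [0.4586 0.06   2.6062 0.8559]
rack [ 0.6136 -0.0963 -0.0987  0.7666]
clock [0.5204 0.2885 0.011  0.9727]
king None
queen None
bishop None
rook [ 0.4723 -0.041   0.      0.6526]
```

```bash
cat >> h.py <<'E'
RK=np.array([.612,-.095]);PSI=-.106
H=dict(king=.070,queen=.068,bishop=.062,knight=.062,rook=.057)
ORD=['king','queen','bishop','knight','rook']
def pocket(name):
    d=(2-ORD.index(name))*.062
    return RK+d*np.array([-np.sin(PSI),np.cos(PSI)])
def st(msg):
    s=get_state();print(msg,round(s['clock'],2),np.round(s['position'],4),'gap',round(s['finger_gap'],3),'F',np.round(s['contact_force'],1))
def pick(name,xy,th):
    h=H[name]
    movep([xy[0],xy[1],.21],rotv(th))
    hit=move_l([xy[0],xy[1],h],.12,until_force=8);st(f'down {hit}')
    if hit: return False
    grab(40);st('grabbed')
    move_l([xy[0],xy[1],.23],.15);st('lifted')
    return get_state()['finger_gap']>.15
def place(name,th):
    h=H[name];x,y=pocket(name)
    move_l([x,y,.23],.25,rot=rotv(th))
    move_l([x,y,h+.020],.15)
    hit=move_l([x,y,h+.0055],.04,until_force=6);st(f'placed {hit}')
    let_go();move_l([x,y,.25],.2);st('up')
def survey(cam,names,save=None,th=np.pi/2):
    f=shot(cam,save);o={}
    for n,p in names.items():
        o[n]=fit(f,cam,n,p,n=='knight');print(n,o[n])
    return o
E
python3 - <<'E'
from h import *
if pick('king',[.4317,-.2105],PSI): place('king',PSI)
movep([.45,-.13,.30],rotv(np.pi/2))
survey('wrist',dict(queen=[.443,-.12,0],bishop=[.439,-.314,0],rook=[.4713,-.043,0],knight=[.457,.06,1.95]),'w4')
st('')
E
```

```text
down False 13.01 [ 0.4322 -0.2108  0.0706] gap 0.999 F [-0.  -1.5  0.4]
grabbed 13.59 [ 0.4318 -0.2106  0.07  ] gap 0.27 F [-0.8  0.2 -0.7]
lifted 14.81 [ 0.4311 -0.2101  0.2291] gap 0.271 F [-0.7 -0.5 -1.9]
placed True 17.68 [0.626  0.0283 0.0757] gap 0.268 F [ 1.1 -0.   3.4]
up 19.33 [0.6244 0.0284 0.2488] gap 0.999 F [-0.5 -0.4  0.4]
queen [ 0.4425 -0.1193  0.      0.8906]
bishop [ 0.4395 -0.3131  0.      0.839 ]
rook [ 0.471  -0.043   0.      0.9089]
knight [0.457  0.0584 1.9546 0.8798]
 21.36 [ 0.4501 -0.1299  0.2999] gap 0.991 F [ 0.1 -0.3  0.6]
```

View pics/w4.png

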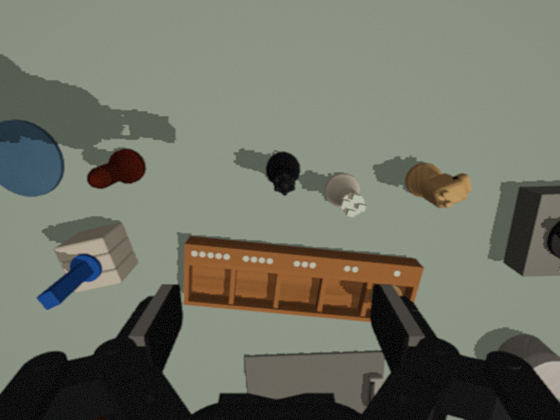

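The remaining pieces haven't moved. The king, in pocket 1, is hidden behind the finger here, so I'll check it with the scene camera after placing the queen.

```bash
python3 - <<'E'
from h import *
if pick('queen',[.4427,-.1197],PSI): place('queen',PSI)
movep([.45,-.13,.30],rotv(np.pi/2))
survey('wrist',dict(bishop=[.439,-.314,0],rook=[.4713,-.043,0],knight=[.457,.06,1.95]),'w5')
f=shot('scene');cv2.imwrite('pics/s5.png',cv2.resize(f['img'][100:330,150:510,::-1],None,fx=2.2,fy=2.2,interpolation=cv2.INTER_CUBIC))
st('')
E
```

```text
down False 24.18 [ 0.4432 -0.1199  0.0685] gap 1.005 F [0.4 0.7 0.8]
grabbed 24.77 [ 0.4428 -0.1197  0.0681] gap 0.266 F [0.  0.3 0.8]
lifted 26.01 [ 0.4421 -0.1194  0.2292] gap 0.268 F [ 0.3  0.4 -1.2]
placed True 28.44 [ 0.6194 -0.0334  0.0738] gap 0.264 F [ 1.4 -0.1  2.9]
up 30.11 [ 0.6179 -0.0332  0.2488] gap 0.999 F [-0.1 -0.5  0.3]
bishop [ 0.4398 -0.3153  0.      0.8306]
rook [ 0.4702 -0.0427  0.      0.948 ]
knight [0.4568 0.0595 1.8935 0.8818]
 32.06 [ 0.4501 -0.1299  0.2998] gap 0.999 F [-0.5 -0.9 -0.8]
```

View pics/s5.png

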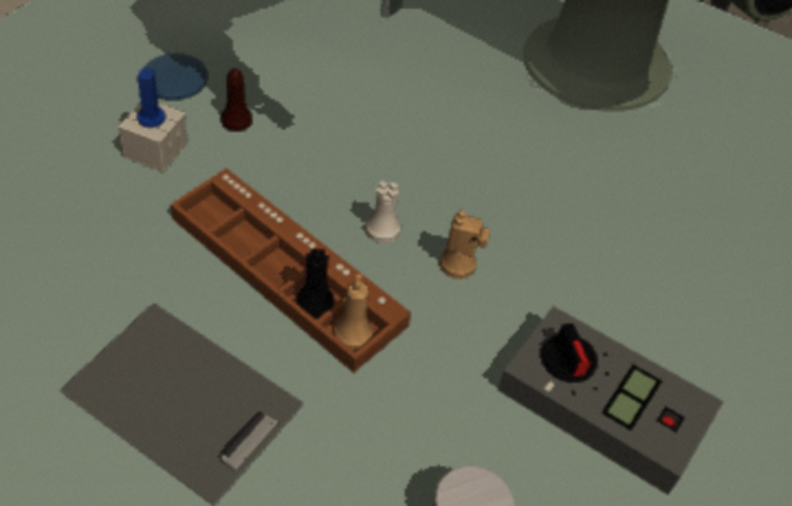

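King and queen stand upright in pockets 1 and 2. Next the bishop.

```bash
python3 - <<'E'
from h import *
if pick('bishop',[.4393,-.3142],PSI): place('bishop',PSI)
movep([.45,-.13,.30],rotv(np.pi/2))
o=survey('wrist',dict(rook=[.4713,-.043,0],knight=[.457,.06,1.95]),'w6')
k=o['knight']
if np.hypot(k[0]-.457,k[1]-.059)<.005:
    th=1.95-np.pi/2
    if pick('knight',[k[0],k[1]],th): place('knight',PSI+(0 if True else 0))
    movep([.45,-.13,.30],rotv(np.pi/2))
    o=survey('wrist',dict(rook=[.4713,-.043,0]),'w7')
f=shot('scene');cv2.imwrite('pics/s6.png',cv2.resize(f['img'][100:330,150:510,::-1],None,fx=2.2,fy=2.2,interpolation=cv2.INTER_CUBIC))
st('')
E
```

```text
down False 34.67 [ 0.4398 -0.3146  0.0627] gap 1.001 F [ 0.4 -0.2  0.1]
grabbed 35.26 [ 0.4395 -0.3143  0.0621] gap 0.272 F [0.4 0.7 0.4]
lifted 36.52 [ 0.4388 -0.3137  0.229 ] gap 0.271 F [-0.5 -0.4 -2.4]
placed True 39.33 [ 0.6128 -0.095   0.0677] gap 0.269 F [0.9 0.3 2.8]
up 41.02 [ 0.6113 -0.0948  0.2488] gap 1.003 F [-0.   0.1 -0.6]
rook [ 0.471  -0.0432  0.      0.9202]
knight [0.4562 0.0578 1.9204 0.8653]
down False 45.59 [0.4568 0.0578 0.0626] gap 0.995 F [ 0.6  0.4 -1.1]
grabbed 46.17 [0.4562 0.0578 0.062 ] gap 0.277 F [ 0.8 -0.3 -0.2]
lifted 47.44 [0.4555 0.0578 0.2291] gap 0.273 F [ 0.6 -0.3 -3.1]
placed True 50.16 [ 0.6059 -0.1568  0.0679] gap 0.273 F [ 0.6 -0.8  3.7]
up 51.85 [ 0.6048 -0.1564  0.2488] gap 0.997 F [-0.4 -1.2 -0.6]
rook [ 0.4712 -0.0432  0.      0.8977]
 53.54 [ 0.4502 -0.13    0.2997] gap 0.999 F [-0.4  0.3 -0.2]
```

View pics/s6.png

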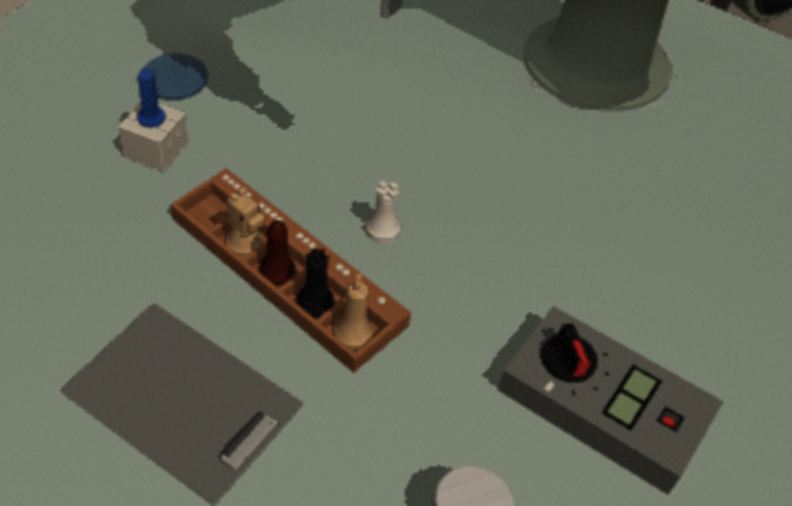

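Knight and bishop are in their pockets. Next the rook, then close looks at the dial, the button and the stylus.

```bash
python3 - <<'E'
from h import *
if pick('rook',[.4711,-.0431],PSI): place('rook',PSI)
movep([.49,.27,.22],rotv(np.pi/2))
f=shot('wrist','w8')
print('clock',fit(f,'wrist','clock',[.52,.29,0.02],True))
for o,z in dict(dial_axis=.062,button_mouth=.04,reset=.034).items():print(o,find(f,'wrist',o,z,2), find(f,'wrist',o,z,1,spot_in))
f=shot('scene');cv2.imwrite('pics/s8.png',cv2.resize(f['img'][100:330,150:510,::-1],None,fx=2.2,fy=2.2,interpolation=cv2.INTER_CUBIC))
st('')
E
```

```text
down False 56.6 [ 0.4716 -0.0432  0.0576] gap 0.999 F [-0.   0.2 -0.3]
grabbed 57.18 [ 0.4712 -0.0432  0.0571] gap 0.271 F [-0.   0.5  0.7]
lifted 58.48 [ 0.4704 -0.043   0.2291] gap 0.267 F [ 0.9  0.8 -1.3]
placed True 61.07 [ 0.5996 -0.2185  0.0628] gap 0.267 F [0.2 0.2 3.6]
up 62.78 [ 0.5982 -0.218   0.2487] gap 0.999 F [0.3 0.5 0.1]
clock [0.5195 0.2895 0.0282 0.9768]
dial_axis [(0.7, [243.9, 236.9], [0.5209, 0.2412])] [(0.73, [297.6, 220.2], [0.5048, 0.2899])]
button_mouth [(0.62, [360.8, 229.0], [0.5218, 0.3532])] [(0.79, [294.4, 218.1], [0.5105, 0.2882])]
reset [(0.6, [359.2, 222.6], [0.5173, 0.3527]), (0.24, [362.6, 227.7], [0.5227, 0.3565])] []
 65.05 [0.4901 0.2698 0.22  ] gap 0.999 F [-0.2  0.1  0.2]
```

View pics/w8.png

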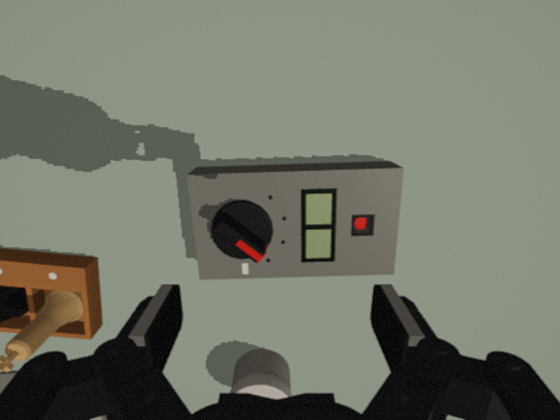

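View pics/s8.png

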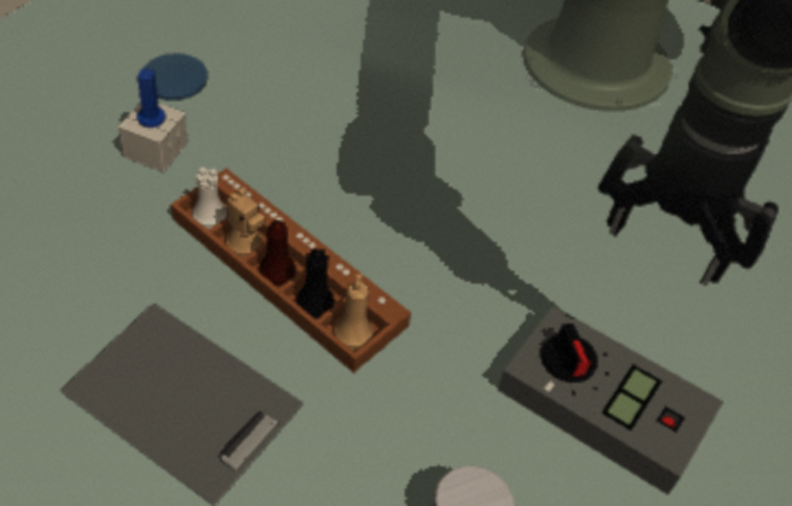

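All five pieces are in the rack. Now I'll measure the dial angle.

```bash
python3 - <<'E'
from h import *
f=shot('wrist')
im=f['img'].astype(int)
red=(im[...,0]>150)&(im[...,1]<60)&(im[...,2]<60)
n,l,s,c=cv2.connectedComponentsWithStats(red.astype(np.uint8))
for i in range(1,n):
    if s[i,4]>20: 
        b=cv2.boxPoints(cv2.minAreaRect(np.argwhere(l==i)[:,::-1].astype(np.float32)));print(s[i],c[i],b.round(1).tolist(),[w(f,x,.074)[:2].round(4).tolist() for x in b], w(f,c[i],.034).round(4))
sub=im[160:290,180:300];mk=(sub.min(2)>150);print('mark',[w(f,p[::-1]+np.array([180,160]),.04).round(4) for p in [np.argwhere(mk).mean(0)]],mk.sum())
blk=((im.max(2)<55)|red)[160:290,180:290].astype(np.uint8)
n,l,s,c=cv2.connectedComponentsWithStats(blk);i=1+s[1:,4].argmax();print('disc',s[i],c[i]+[180,160],w(f,c[i]+[180,160],.05).round(4))
z=cv2.resize(f['img'][150:290,180:400,::-1],None,fx=3.6,fy=3.6,interpolation=cv2.INTER_CUBIC);cv2.imwrite('pics/d8.png',z)
for nm,p in dict(a=[.5195,.2895,0.028]).items():
    cs,sn=np.cos(.024),np.sin(.024);print([ (.5195-sn*y,.2895+cs*y) for y in(-.05,.065)])
E
```

```text
[354 219  11  11 103] [359.36893204 223.63106796] [[354.0, 219.0], [364.0, 219.0], [364.0, 229.0], [354.0, 229.0]] [[0.4988, 0.3379], [0.4988, 0.3465], [0.5079, 0.3473], [0.508, 0.3386]] [0.5176 0.3536 0.034 ]
[236 241  26  21 172] [248.31976744 251.12790698] [[235.1999969482422, 245.10000610351562], [238.8000030517578, 240.3000030517578], [261.5, 257.3999938964844], [257.8999938964844, 262.20001220703125]] [[0.5232, 0.2351], [0.5186, 0.2384], [0.5351, 0.2581], [0.5398, 0.2548]] [0.5475 0.2429 0.034 ]
mark [array([0.5642, 0.2385, 0.04  ])] 49
disc [  30   41   62   62 2809] [240.73050908 229.62691349] [0.5178 0.2378 0.05  ]
[(np.float64(0.5206998848033176), np.float64(0.23951439930881324)), (np.float64(0.5179401497556869), np.float64(0.3544812808985427))]
```

View pics/d8.png

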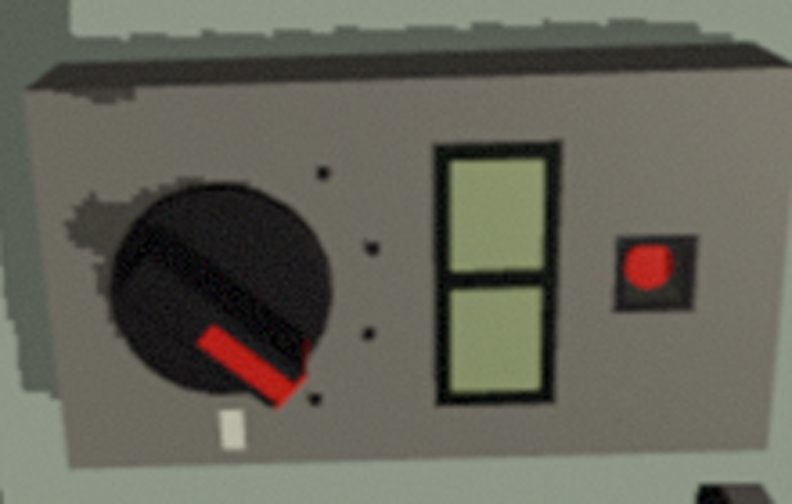

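The red strip runs at about 0.87 rad against a clock yaw of about 0.025, so the dial reads about +0.85. I'll grip the bar with the fingertips above the disc (TCP at 0.070) and turn it clockwise.

```bash
python3 - <<'E'
from h import *
x,y=.5205,.2395;a=.873;b=.025
th0=a+np.pi/2;th1=b+np.pi/2
movep([x,y,.16],rotv(th0));
hit=move_l([x,y,.0705],.1,until_force=8);st(f'd {hit}')
if not hit:
    grab(30);st('g')
    for t in np.linspace(th0,th1,6)[1:]:
        movep([x,y,.0705],rotv(t))
    sleep(.3);st('turned');print(get_state()['wrist_torque'])
    let_go();move_l([x,y,.18],.15)
    movep([.49,.27,.22],rotv(np.pi/2))
    f=shot('wrist','w9')
    im=f['img'].astype(int)
    red=(im[...,0]>150)&(im[...,1]<60)&(im[...,2]<60)
    n,l,s,c=cv2.connectedComponentsWithStats(red.astype(np.uint8))
    for i in range(1,n):
        if s[i,4]>20:
            bb=cv2.boxPoints(cv2.minAreaRect(np.argwhere(l==i)[:,::-1].astype(np.float32)));print(s[i],c[i],[w(f,x,.074)[:2].round(4).tolist() for x in bb])
    print('clock',fit(f,'wrist','clock',[.52,.29,0.02],True))
    cv2.imwrite('pics/d9.png',cv2.resize(f['img'][150:290,180:400,::-1],None,fx=3.6,fy=3.6,interpolation=cv2.INTER_CUBIC))
st('')
E
```

```text
d False 67.04 [0.521  0.2397 0.0711] gap 1.0 F [-0.3 -1.3  0.6]
g 67.69 [0.5233 0.2373 0.0711] gap 0.151 F [ 5.8 -6.2 -0.5]
turned 69.41 [0.5238 0.2364 0.0711] gap 0.156 F [ 7.3 -9.7 -1.5]
[-1.77692381 -1.41226943 -0.02635952]
[353 219  11  11 105] [358.38095238 224.06666667] [[0.498, 0.3377], [0.498, 0.3463], [0.5072, 0.3471], [0.5072, 0.3384]]
[234 243   8  26 169] [237.47337278 255.34319527] [[0.5206, 0.2345], [0.5203, 0.2401], [0.545, 0.2407], [0.5454, 0.2349]]
clock [0.5199 0.2891 0.031  0.9802]
 71.43 [0.4895 0.2695 0.2186] gap 1.002 F [ 0.2  0.6 -0.3]
```

View pics/d9.png

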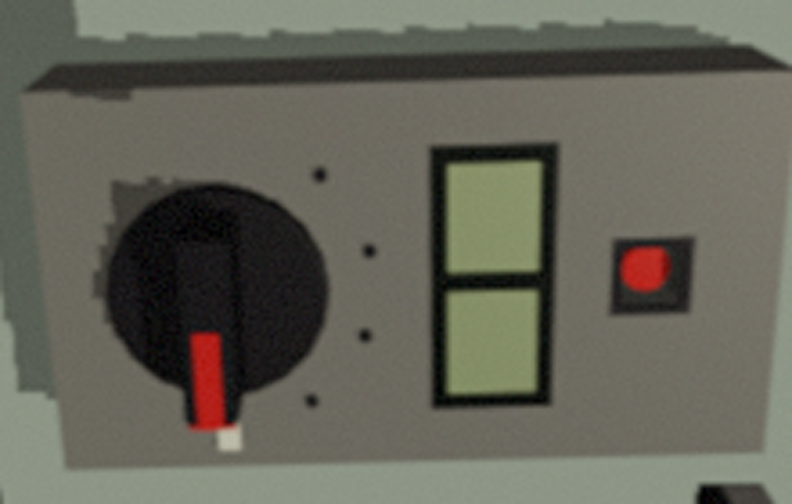

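The pointer sits at about 0.023 rad in world against a clock yaw of 0.023–0.031, so the dial is within about 0.01 rad of zero. Next I'll look at the stylus.

```bash
python3 - <<'E'
from h import *
movep([.50,-.36,.26],rotv(np.pi/2))
f=shot('wrist','w10')
MODELS['sty']=[box(-.009,.009,-.009,.009,.064,.133),cyl(.018,.058,.064)]
for o,z in dict(stand_top=.058,stand=0,stylus=.008).items():print(o,find(f,'wrist',o,z,2))
im=cv2.cvtColor(f['img'],cv2.COLOR_RGB2HSV).astype(int)
m=(im[...,0]>105)&(im[...,0]<130)&(im[...,1]>170)
n,l,s,c=cv2.connectedComponentsWithStats(m.astype(np.uint8));print(s[1:][s[1:,4]>50])
i=1+s[1:,4].argmax();m=l==i
for y0 in(-.4,0,.4): print('sty',fit(f,'wrist','sty',[.555,-.364,y0],True,m))
d=silhouettes('wrist','stand');print([(x['score'],x['mask'].sum()) for x in d])
if d:
    for y0 in (-.2,.1,.4): print('stand',fit(f,'wrist','stand',[.555,-.364,y0],True,d[0]['mask']|m))
    cv2.imwrite('pics/m10.png',(d[0]['mask']*255).astype(np.uint8))
cv2.imwrite('pics/z10.png',cv2.resize(f['img'][140:300,190:390,::-1],None,fx=3.6,fy=3.6,interpolation=cv2.INTER_CUBIC))
E
```

```text
stand_top [(0.84, [275.0, 240.8], [0.5533, -0.3586])]
stand [(0.62, [274.8, 222.6], [0.5538, -0.359])]
stylus [(0.94, [273.0, 221.9], [0.55, -0.3611])]
[[ 258  227   32   59 1326]]
sty [ 0.554  -0.3588 -0.3403  0.7959]
sty [ 0.5529 -0.3599  0.0567  0.8381]
sty [ 0.5551 -0.3597  0.0642  0.8354]
[(0.88, np.int64(2944)), (0.18, np.int64(9317))]
stand [ 0.5547 -0.3585  0.2322  0.8752]
stand [ 0.5547 -0.3587  0.2427  0.8753]
stand [ 0.5546 -0.3587  0.239   0.8753]
```

View pics/z10.png

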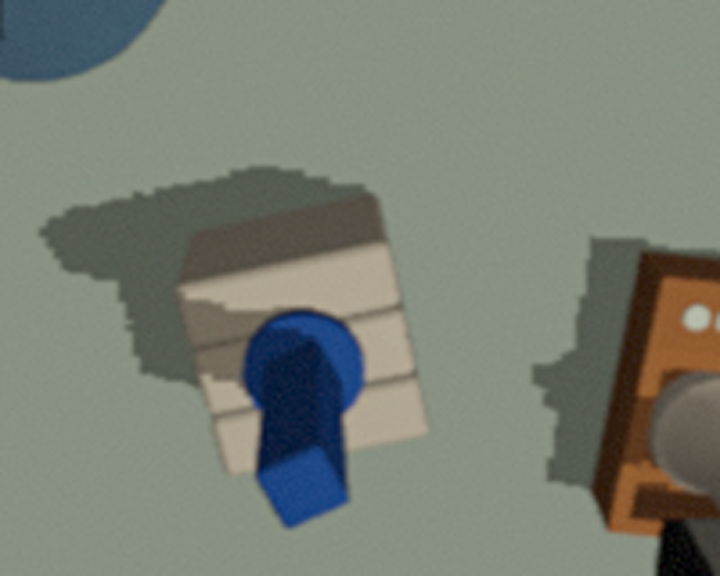

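The handle's top face has corners at zoom (258,477), (322,445), (348,500) and (290,527), giving a handle yaw of about 0.45 rad. The stand's yaw is about 0.23. I'll grasp across the handle.

```bash
python3 - <<'E'
from h import *
f=shot('wrist')
C=[w(f,[190+a/3.6-.4,140+b/3.6-.4],.133)[:2] for a,b in [(258,477),(322,445),(348,500),(290,527)]]
C=np.array(C);print(C.round(4),C.mean(0));e=C[1]-C[0];e2=C[2]-C[1]
print(np.arctan2(-e[0],e[1]),np.arctan2(e2[1],e2[0]),np.linalg.norm(e),np.linalg.norm(e2))
ang=.5*(np.arctan2(-e[0],e[1])+np.arctan2(e2[1],e2[0]));th=ang+np.pi/2
x,y=C.mean(0)+[.001,-.001]
movep([x,y,.2],rotv(th))
hit=move_l([x,y,.103],.08,until_force=6);st(f'd {hit}')
if not hit:
    grab(60);st('g')
    move_l([x,y,.20],.1);st('up')
    f=shot('wrist','w11')
    for o,z in dict(stand_top=.058,stylus=.108).items():print(o,find(f,'wrist',o,z,2))
    cv2.imwrite('pics/z11.png',cv2.resize(f['img'][140:300,190:390,::-1],None,fx=3.6,fy=3.6,interpolation=cv2.INTER_CUBIC))
print(th)
E
```

```text
[[ 0.5498 -0.3705]
 [ 0.5415 -0.3556]
 [ 0.5559 -0.3494]
 [ 0.5632 -0.3631]] [ 0.55258238 -0.35962479]
0.5093094662850824 0.40685616640965927 0.01712339506593287 0.015681851853784737
d False 75.83 [ 0.554  -0.3609  0.1037] gap 1.004 F [-0.8 -0.5 -0. ]
g 76.45 [ 0.5536 -0.3607  0.1031] gap 0.204 F [ 0.5 -0.8  0.8]
up 77.57 [ 0.5532 -0.3603  0.1991] gap 0.204 F [-0.5 -0.2 -0.7]
stand_top [(0.84, [274.6, 210.5], [0.5529, -0.3596]), (0.54, [273.7, 193.3], [0.5399, -0.3668])]
stylus [(0.9, [273.6, 227.8], [0.55, -0.3617])]
2.0288791431422672
```

View pics/z11.png

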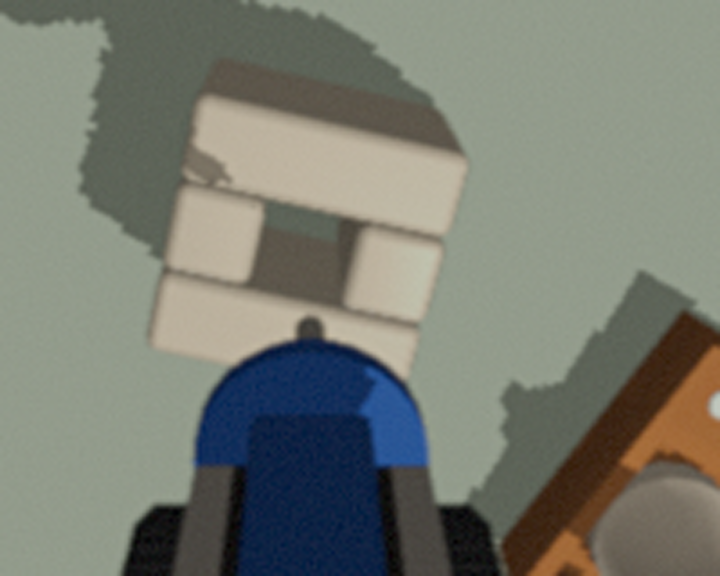

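View pics/w11.png

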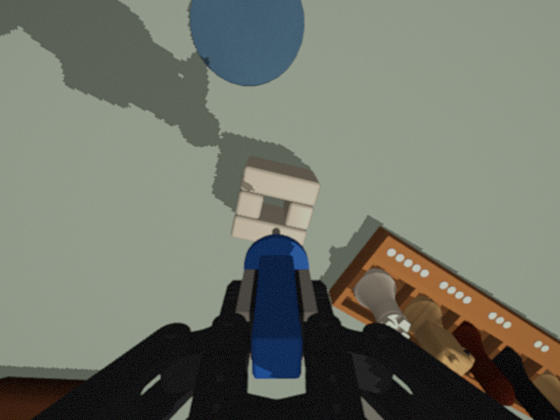

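The stylus is held straight, with its tip at about (276,231). I'll carry it high to the button and look before pressing.

```bash
python3 - <<'E'
from h import *
th=2.0289
f=shot('wrist')
print('tip vis',w(f,[276.1,231.1],get_state()['position'][2]-.095),'stand',w(f,[274.5,210],.058),get_state()['position'])
p=get_state()['position']
move_l([p[0],p[1],.27],.15)
move_l([.519,.352,.27],.3)
move_l([.519,.352,.165],.15);st('')
f=shot('wrist','w12')
for o,z in dict(button_mouth=.04,reset=.034,stylus=.07).items():print(o,find(f,'wrist',o,z,2))
cv2.imwrite('pics/z12.png',cv2.resize(f['img'][150:290,180:390,::-1],None,fx=3.6,fy=3.6,interpolation=cv2.INTER_CUBIC))
E
```

```text
tip vis [ 0.55272727 -0.35842329  0.10423787] stand [ 0.55257337 -0.35986103  0.058     ] [ 0.55329981 -0.3604002   0.19923787]
 81.76 [0.5197 0.3522 0.166 ] gap 0.202 F [ 0.1 -1.  -0.6]
button_mouth [(0.65, [276.8, 218.5], [0.5205, 0.3553])]
reset []
stylus [(0.6, [277.3, 229.0], [0.518, 0.3543])]
```

View pics/z12.png

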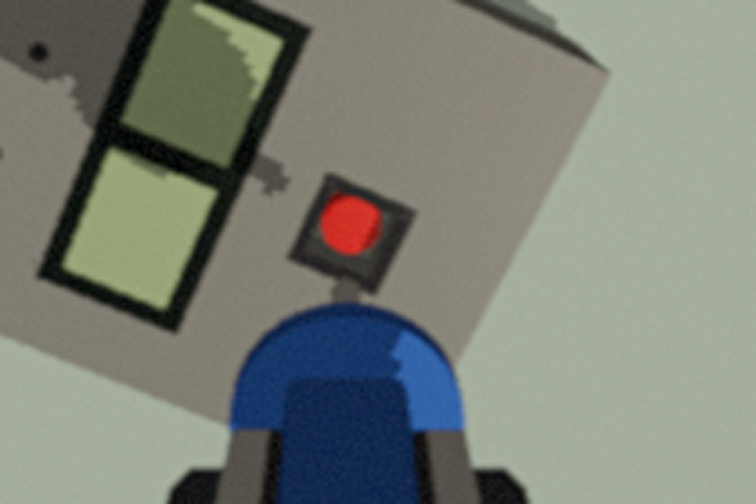

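The button is at zoom (350,223) and the tip at zoom (347,286). I'll work out the offset between them in the same view.

```bash
python3 - <<'E'
from h import *
f=shot('wrist')
s=get_state();p=s['position']
t=w(f,[276.2,229.0],p[2]-.095);b=w(f,[277.0,211.6],.034);m=w(f,[277.5,214.2],.04)
print('tip',t,'btn',b,'mouth',m,'d',b-t,m-t,p)
x,y=p[:2]+((b+m)/2-t)[:2]
move_l([x,y,.148],.05)
st('');f=shot('wrist')
cv2.imwrite('pics/z13.png',cv2.resize(f['img'][150:290,180:390,::-1],None,fx=3.6,fy=3.6,interpolation=cv2.INTER_CUBIC))
E
```

```text
tip [0.51814956 0.3536482  0.07100443] btn [0.51720188 0.35395687 0.034     ] mouth [0.5172077  0.35437637 0.04      ] d [-0.00094768  0.00030867 -0.03700443] [-0.00094186  0.00072817 -0.03100443] [0.51953522 0.35226085 0.16600443]
 82.5 [0.5183 0.3526 0.1474] gap 0.202 F [ 0.   0.5 -0.5]
```

View pics/z13.png

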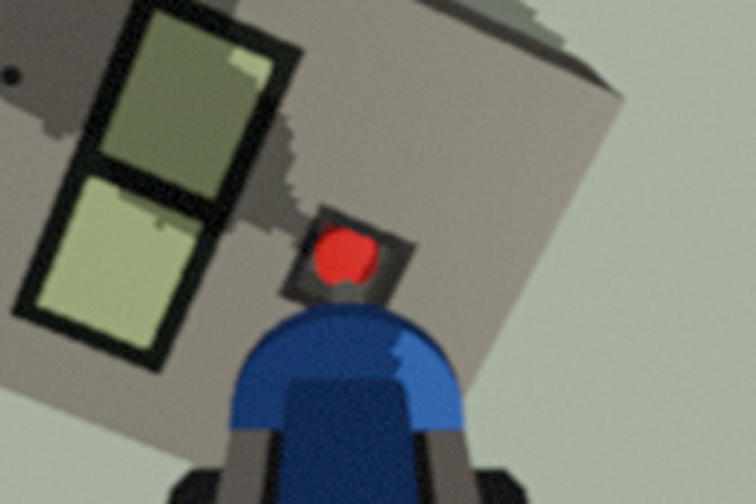

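The tip is aligned with the button. Now I'll press it.

```bash
python3 - <<'E'
from h import *
p=get_state()['position'];x,y=.5186,.3526
h=move_l([x,y,.133],.03,until_force=5);st(f'pre {h}')
if not h:
    h=move_l([x,y,.119],.012,until_force=14);st(f'press {h}')
    sleep(.7);st('');f=shot('wrist');sleep(.9);st('held')
    cv2.imwrite('pics/z14.png',cv2.resize(f['img'][150:290,180:390,::-1],None,fx=3.6,fy=3.6,interpolation=cv2.INTER_CUBIC))
E
```

```text
pre False 83.2 [0.5186 0.3526 0.1329] gap 0.203 F [-0.4  0.2 -0.6]
press True 84.05 [0.5189 0.3527 0.1238] gap 0.207 F [-1.2 -1.1  6.3]
 84.75 [0.5188 0.3527 0.1238] gap 0.2 F [-1.  -0.4  6.2]
held 85.7 [0.5188 0.3527 0.1238] gap 0.2 F [-1.2 -1.1  6.2]
```

View pics/z14.png

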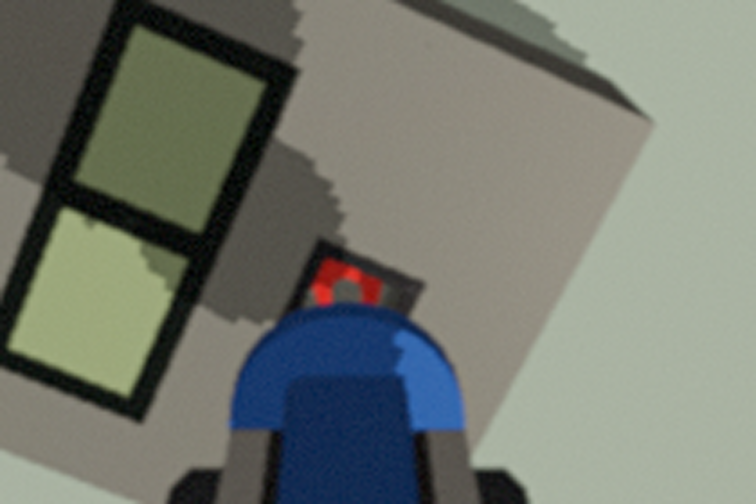

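It reads 6.2 N at 5 mm of travel, which is just past the stop. To be certain, I'll press slightly firmer and hold again, then return the stylus.

```bash
python3 - <<'E'
from h import *
x,y=.5186,.3526
h=move_l([x,y,.1215],.012,until_force=10);st(f'press {h}')
sleep(1.4);st('held')
move_l([x,y,.15],.05);move_l([x,y,.27],.15)
move_l([.5529,-.3615,.27],.3)
move_l([.5529,-.3615,.175],.15);st('')
f=shot('wrist')
for o,z in dict(stand_top=.058,stylus=.08).items():print(o,find(f,'wrist',o,z,2))
cv2.imwrite('pics/z15.png',cv2.resize(f['img'][140:290,180:390,::-1],None,fx=3.6,fy=3.6,interpolation=cv2.INTER_CUBIC))
E
```

```text
press True 85.91 [0.5189 0.3528 0.1237] gap 0.202 F [-2.2 -0.6  6.9]
held 87.31 [0.5188 0.3527 0.1237] gap 0.197 F [-1.  -1.7  6.7]
 92.27 [ 0.5535 -0.3617  0.176 ] gap 0.203 F [-0.   0.6 -0.3]
stand_top [(0.63, [274.4, 221.0], [0.5545, -0.3609])]
stylus [(0.9, [275.0, 226.8], [0.551, -0.362])]
```

View pics/z15.png

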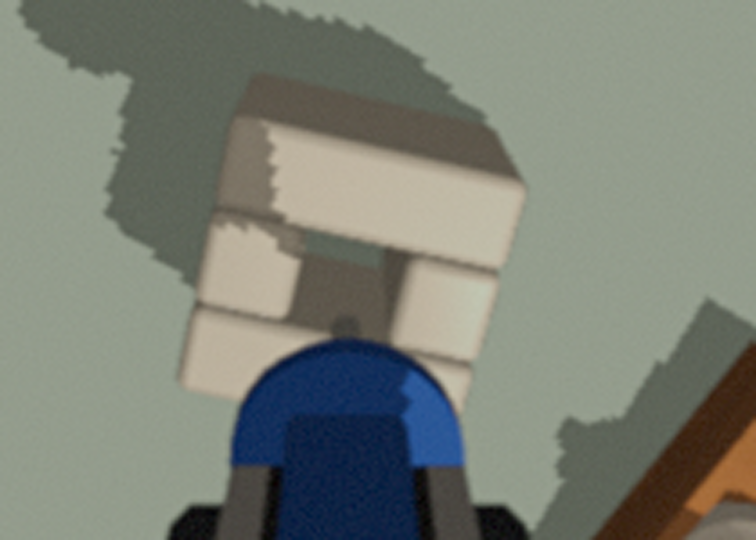

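```bash
python3 - <<'E'
from h import *
f=shot('wrist');p=get_state()['position']
t=w(f,[276.0,230],p[2]-.095);b=w(f,[276.0,220.2],.058);print(t,b,b-t,p)
x,y=p[:2]+(b-t)[:2]*1.0
move_l([x,y,.158],.06);st('')
f=shot('wrist')
cv2.imwrite('pics/z16.png',cv2.resize(f['img'][140:290,180:390,::-1],None,fx=3.6,fy=3.6,interpolation=cv2.INTER_CUBIC))
E
```

```text
[ 0.55292636 -0.36076061  0.08135186] [ 0.55384543 -0.36035314  0.058     ] [ 0.00091907  0.00040746 -0.02335186] [ 0.55353438 -0.36196718  0.17635186]
 92.9 [ 0.554  -0.3612  0.1571] gap 0.203 F [ 0.1 -0.8 -0.6]
```

View pics/z16.png

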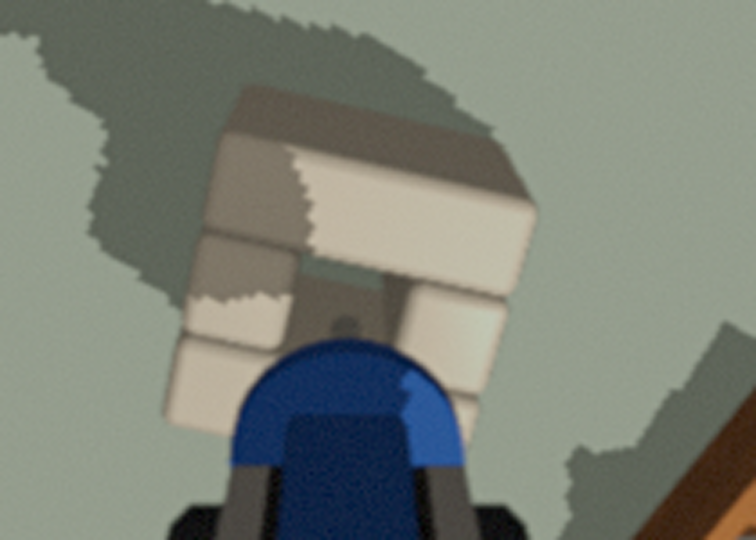

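The tip is centred over the bore. Now inserting.

```bash
python3 - <<'E'
from h import *
p=get_state()['position'];x,y=.5542,-.3613
h=move_l([x,y,.107],.03,until_force=6);st(f'ins {h}')
if not h:
    h=move_l([x,y,.1015],.012,until_force=4);st(f'seat {h}')
    let_go();sleep(.2);move_l([x,y,.22],.12)
    movep([.50,-.36,.26],rotv(np.pi/2));f=shot('wrist')
    for o,z in dict(stand_top=.058,stylus=.008).items():print(o,find(f,'wrist',o,z,2))
    cv2.imwrite('pics/z17.png',cv2.resize(f['img'][140:300,190:390,::-1],None,fx=3.6,fy=3.6,interpolation=cv2.INTER_CUBIC))
    movep([.35,0.1,.32],rotv(np.pi/2))
    f=shot('top','t17');cv2.imwrite('pics/t17z.png',cv2.resize(f['img'][100:330,100:460,::-1],None,fx=2.2,fy=2.2,interpolation=cv2.INTER_CUBIC))
    f=shot('scene');cv2.imwrite('pics/s17.png',cv2.resize(f['img'][100:330,150:510,::-1],None,fx=2.2,fy=2.2,interpolation=cv2.INTER_CUBIC))
    st('')
E
```

```text
ins False 94.8 [ 0.5543 -0.3614  0.1072] gap 0.201 F [-1.1 -0.1 -0.7]
seat True 95.19 [ 0.5543 -0.3614  0.103 ] gap 0.2 F [-0.2 -0.3  4.7]
stand_top [(0.95, [273.4, 240.8], [0.5527, -0.3613])]
stylus [(0.6, [275.2, 223.8], [0.5519, -0.3595])]
 99.69 [0.3506 0.0995 0.3199] gap 1.001 F [-0.6 -0.4  0.6]
```

View pics/z17.png

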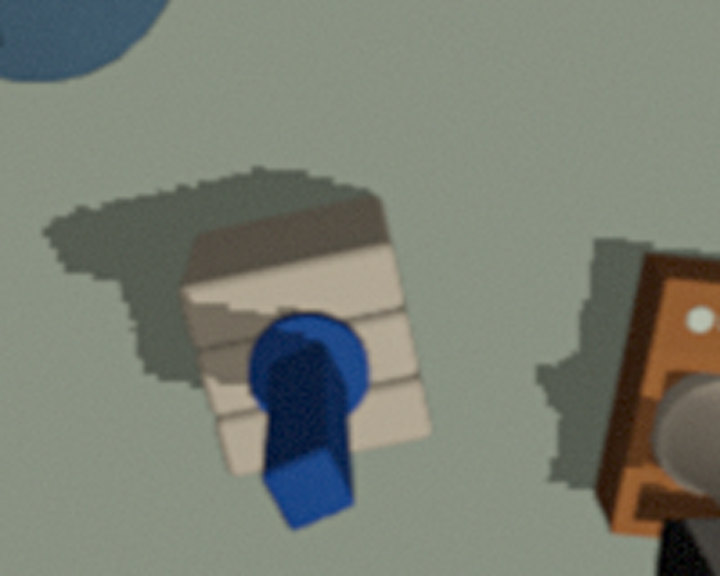

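View pics/s17.png

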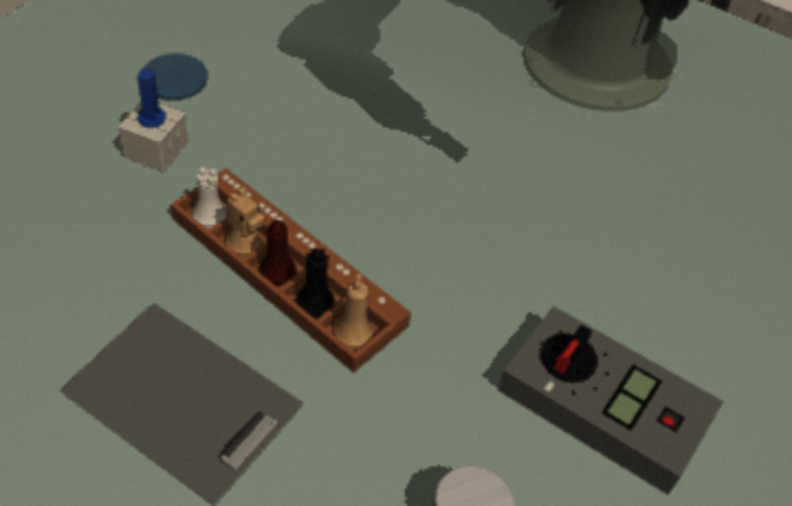

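The stylus is seated upright with its collar on the stand, all five pieces are upright in their pockets, and the pointer is at the mark. The tin, coaster and clipboard look unmoved, so I'm handing in.

```bash
python3 - <<'E'
from cell import *
print(sign_off())
E
```

```text
the job is handed in; nothing more can be done
None
```

The job is done and handed in at about 100 s of the 210 s limit; the sign-off reports no verdict.

- **Pieces:** All five were on the glass, and I placed them in order: king, queen, bishop, knight, rook. The last scene picture shows each upright in its own pocket. I saw no piece get knocked aside.
- **Dial:** I turned it from about 0.85 rad to the zero mark and let go. The picture just after the turn put it within about 0.01 rad of zero. The true error could be slightly larger, because my fits of the clock's own angle varied by about 0.008 rad. In the last picture it still stands at the mark.
- **Button:** I pressed it with the stylus tip and held it twice, for about 1.6 s and 1.4 s. The first press settled at 6.2 N at the expected full travel. Because that was close to the 5 N expected at the bottom, I pressed again more firmly; the tip went no lower, so the button was at its stop. The fingers never touched it.
- **Stylus:** It is back in its stand. The contact force and height when it seated, and the close-up picture, agree that the collar rests on top.
- **Bystanders:** The tin, coaster and clipboard look unmoved in the pictures; I did not measure them.

No checks failed. The camera positions and the robot's own readings differed by 1–3 mm. I allowed for this at the button and the stand by measuring the tip and its target in the same picture.

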